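# Take the plug gauge out of its lidded case

## Robot

A 6-joint arm with a two-finger parallel gripper is mounted at the origin on a cart in front of the work surface, level with it; the furniture and walls round the work are solid. World frame = base frame: x ahead of the robot, y to its left, z up, the work surface at z = 0. Lengths are in mm, angles in rad, forces in N, time in s.
With the tool pointing down it reaches from about 300 to 750 mm from the base axis. Payload 8.5 kg.
Tool frame: the origin (TCP) lies between the finger pads; the fingertips stand tip_reach ahead of it and the grasp point (between the pads) lies 2 mm behind it (tip_reach is the distance from the TCP to the fingertips, in mm); z points along the fingers, y is the direction in which the jaws open and shut (so a half turn about z gives the same grasp; the last joint's range is limited). The gripper opens to 85 mm and grips with 20 to 120 N. Pads are 22 mm wide; open, the fingers measure 114 mm over their backs; the gripper's body (76 mm by 85 mm) begins 54 mm behind the grasp point. The pads swing forward as they close: fully open they stand 13 mm farther back than shut.
Start: joints at [0.957, 0.381, 1.297, -0, 1.464, -0.215], TCP at [213.562, 506.825, 248.322] pointing down, gripper open.
Joint ranges: [-3.11, 3.11], [-0.89, 2.33], [0.22, 2.48], [-1.42, 4.56], [0.17, 2.85], [-2.88, 2.88]. Speed limits (rad/s): [2.39, 2.39, 3.14, 3.14, 3.14, 3.14].

## Interface

Orientations are given as a unit quaternion [w, x, y, z].
In Python, from station import move_pose, move_straight, move_joints, release, grasp, pause, inverse_kinematics, read_state, capture, PlanningError, hand_in, tip_reach gives the robot as it stands. Calls block until the motion is done:
- move_pose(position, orientation): joint-space move of the TCP to a pose.
- move_straight(position, rotation=None, vel=150, guard=None): straight line of the TCP; rotation=None keeps the orientation; vel is the mean speed in mm/s. With guard (N) it stops when the force on the tool has changed by that much, and returns True; else False.
- move_joints(angles): joint-space move.
- release() and grasp(force=None): open the fingers fully, or close them until they stop; force is the grip in N (None keeps the last).
- pause(seconds).
- inverse_kinematics(position, orientation): joint angles nearest the present ones, or None.
- read_state(): the state.
- capture(name): name is "side" or "top"; returns a dict with "color" (384x512x3 uint8, red, green, blue), "fx", "fy", "cx", "cy" (pixels), "R" (3x3) and "t" (3): a world point X has camera coordinates R X + t. Camera axes: x right, y down, z forward; pixel columns grow to the right and rows downward; lengths in mm; the calibration is good to about 2 mm. A picture is of the moment at which its call begins. There is no depth.
A pose or a line that the arm cannot do raises PlanningError and nothing moves.
- hand_in(): hands the job in, once; it reports no verdict.
The state is a dict: "t": time; "joints": joint angles; "joint_velocities": joint speeds; "joint_torque": joint torques, N m; "tool_pos": TCP position; "tcp_rot": TCP orientation; "contact_force": force on the tool from outside, world axes, zero at the start; "ft_torque": the same for the moment, N m; "grip_width": opening from 0.0 (shut) to 1.0 (fully open).
Only numpy, scipy, OpenCV 4.12 (cv2) and the standard library are available. Lean on these libraries where they do the work, as an engineer would, in place of code of your own. Each camera call takes 0.05 s, during which the arm holds its last target.

## Task

The plug gauge is put away inside the closed wooden case. Lift the lid off by its handle and lay it flat, right way up, on a clear part of the table; then take the plug gauge out and lay it lengthwise in the middle of the shallow metal tray, leaving the rubber sleeve in the case.

Things in the scene. Friction and masses are not known exactly. Their poses are not given: they have to be found in the camera images.
- lid: Loose wooden lid of the case, 216 x 186 mm (x, y), 0.25 kg; origin: centre of its underside, z up, at the start 40 mm above the table. Plate top 13 mm above the origin; steel bar handle over the centre, 14 mm wide (x), 90 long (y), from 31 to 47 mm above the origin. Lifts straight up. Clear table for it: right of the case, round 0.48 m ahead of the robot and 0.24 m to its right.
- plug_gauge: Plug gauge, 19 x 135 x 16 mm, 0.09 kg: straight rod, dark grip in the middle (16 mm thick), red ring, bright steel plugs at both ends. Origin: centre of its underside; length along y. Lies hidden on the case floor, 5 mm above the table, roughly along the case's y axis, in its +x or -x half, about 30 mm free on either side.
- sleeve: Rubber sleeve, plain black tube 18 mm thick, 88 mm long; origin: centre of its underside, length along y. Lies in the other half of the case and stays there. The case: fixed wooden box under the lid, centred and square with it at the start, 212 x 182 mm outside, 200 x 170 mm inside, rim 45 mm high.
- tray: Shallow aluminium tray with a cork floor, fixed to the table, 100 x 190 mm outside, 92 x 182 mm inside, to the left of the case with its length pointing roughly away from the robot. Origin: centre of its underside; its length is its y axis. The cork floor is 6 mm above the origin, the walls 16 mm.

How it is judged:
By the outcome, as a careful person would: the job done as asked, in the order asked, and still so for the second after the job is handed in, with the robot touching nothing.
It also fails if it takes over 56 s, if anything falls off the work surface, if the arm or the gripper's body presses on something with over 40 N, if the wrist force passes 120 N, or if a joint passes its speed limit or range.

## Working session

There is one attempt and no reset: what is moved stays moved. The work goes in short steps, each a Python script; the robot and the scene stay as the last script left them, time stands still between calls to the robot, and variables do not carry over. Pictures are saved under pics/ and viewed, and the job is handed in when it is done.

```bash
ls; mkdir -p pics; python3 - <<'E'
from station import *
import cv2
for n in("top","side"):
    c=capture(n);cv2.imwrite(f"pics/{n}0.png",cv2.cvtColor(c["color"],cv2.COLOR_RGB2BGR))
    print(n,c["fx"],c["fy"],c["cx"],c["cy"],c["R"],c["t"])
s=read_state();print(s,tip_reach if not callable(tip_reach) else tip_reach())
E
```

```text
pics
top 385.9048270703164 385.9048270703164 255.60211029843805 194.23890794881638 [[-0.00928139 -0.99937297 -0.03416905]
 [-0.99667556  0.0120115  -0.0805826 ]
 [ 0.0809425   0.03330754 -0.9961621 ]] [219.33663737 511.37094165 845.64676095]
side 418.8781544409916 418.8781544409916 250.20480679625143 187.38959447840463 [[ 0.98381899 -0.1791579   0.00162539]
 [-0.06922533 -0.38847681 -0.91885452]
 [ 0.16525147  0.903874   -0.39459313]] [-486.9147951   159.73565071  617.87289186]
{'t': 0.1, 'joints': array([ 9.56692305e-01,  3.81144057e-01,  1.29815397e+00,  1.20489795e-05,
        1.46361601e+00, -2.15311145e-01]), 'joint_velocities': array([ 0.00109711, -0.00139075, -0.00348656, -0.00098708,  0.00014528,
       -0.00044923]), 'joint_torque': array([ 4.77841299e-03, -4.49213147e+01, -2.31656563e+01, -1.10895785e-04,
        3.67005690e-03,  1.65073527e-05]), 'tool_pos': array([213.43278521, 506.63998575, 247.77567644]), 'tcp_rot': array([-2.71689773e-04,  1.98078357e-01,  9.80185966e-01, -6.02275585e-04]), 'contact_force': array([ 0.15642282, -0.93840736, -0.12085873]), 'ft_torque': array([-0.02198516, -0.0280427 ,  0.01346818]), 'grip_width': 0.9988678510593916} 17.0
```

View pics/top0.png

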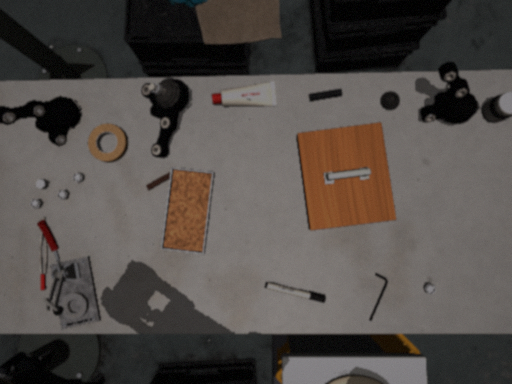

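View pics/side0.png

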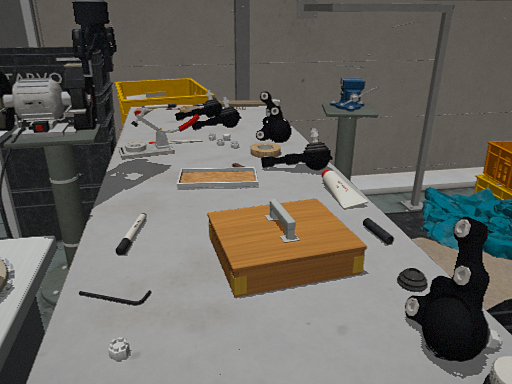

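Top view: the lid's corners are near (298,133), (381,123), (395,219) and (309,229), with the bar handle at about (347,176). The tray is near (188,210). Loose clutter: a marker at (295,291), a hex key at (379,297) and a white knob at (429,287). Next I'll measure these.

```bash
cat > h.py <<'E'
from station import *
import cv2, numpy as np
def ray(c,uv,z):
    R=np.array(c["R"]);t=np.array(c["t"]);o=-R.T@t
    d=R.T@np.array([(uv[0]-c["cx"])/c["fx"],(uv[1]-c["cy"])/c["fy"],1.])
    return o+d*(z-o[2])/d[2]
def proj(c,X):
    p=np.array(c["R"])@np.array(X,float)+np.array(c["t"])
    return np.array([c["fx"]*p[0]/p[2]+c["cx"],c["fy"]*p[1]/p[2]+c["cy"]])
def save(c,n,box=None,s=1):
    im=cv2.cvtColor(c["color"],cv2.COLOR_RGB2BGR)
    if box: im=im[box[1]:box[3],box[0]:box[2]]
    cv2.imwrite("pics/"+n,cv2.resize(im,None,fx=s,fy=s,interpolation=cv2.INTER_CUBIC))
def rectw(c,m,z):
    "largest contour of mask -> world min-area rect on plane z: centre, (longer,shorter), long-axis angle"
    cs,_=cv2.findContours(m,cv2.RETR_EXTERNAL,cv2.CHAIN_APPROX_NONE);k=max(cs,key=cv2.contourArea)[:,0]
    P=np.array([ray(c,p,z)[:2] for p in k],np.float32)
    b=cv2.boxPoints(cv2.minAreaRect(P));e=[b[1]-b[0],b[2]-b[1]]
    if np.linalg.norm(e[0])<np.linalg.norm(e[1]): e=e[::-1]
    a=np.arctan2(e[0][1],e[0][0])%np.pi
    return b.mean(0),(np.linalg.norm(e[0]),np.linalg.norm(e[1])),a
def roi(m,x0,y0,x1,y1):
    o=np.zeros_like(m);o[y0:y1,x0:x1]=m[y0:y1,x0:x1];return o
E
python3 - <<'E'
from h import *
c=capture("top");hsv=cv2.cvtColor(c["color"],cv2.COLOR_RGB2HSV)
w=cv2.inRange(hsv,(5,90,60),(25,255,255))
k=np.ones((3,3),np.uint8)
lid=cv2.morphologyEx(roi(w,285,110,410,240),cv2.MORPH_OPEN,k)
print("lid",rectw(c,lid,53))
han=roi(cv2.inRange(hsv,(0,0,110),(179,80,255)),315,160,378,192)
for z in(87,): print("handle",rectw(c,han,z))
print("cork",rectw(c,cv2.morphologyEx(roi(w,155,160,222,260),cv2.MORPH_OPEN,k),6))
tr=roi(w,155,160,222,260)
for n,p in dict(marker=(304,291),mend=(326,297),hexk=(377,275),hexl=(386,276),hexb=(372,319),knob=(429,287),disc=(390,101),bar=(342,93),black=(432,115),tube=(276,94),edge=(450,333)).items(): print(n,ray(c,p,0).round())
print("target px",[proj(c,(480+sx*108,-240+sy*93,0)).round() for sx,sy in((-1,-1),(-1,1),(1,1),(1,-1))])
save(c,"lid1.png",(280,60,510,340),2); save(c,"tray1.png",(130,150,230,270),5)
E
```

```text
lid (array([549.74    ,  17.576797], dtype=float32), (np.float32(215.4238), np.float32(186.96344)), np.float32(0.11344959))
handle (array([550.36755 ,  16.212875], dtype=float32), (np.float32(86.92082), np.float32(13.573184)), np.float32(1.6576911))
cork (array([480.56207, 373.23718], dtype=float32), (np.float32(180.86552), np.float32(90.31146)), np.float32(3.0211802))
marker [295. 107.   0.]
mend [281.  58.   0.]
hexk [330. -58.   0.]
hexl [327. -78.   0.]
hexb [233. -43.   0.]
knob [ 303. -172.    0.]
disc [ 730. -101.    0.]
bar [752.   9.   0.]
black [ 695. -197.    0.]
tube [753. 164.   0.]
edge [ 202. -213.    0.]
target px [array([500., 255.]), array([416., 256.]), array([412., 161.]), array([495., 160.])]
```

View pics/lid1.png

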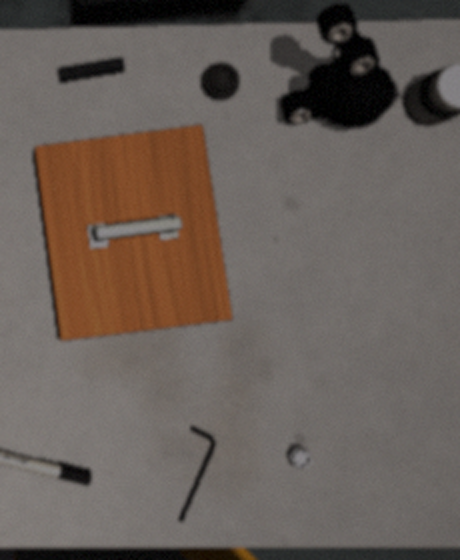

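View pics/tray1.png

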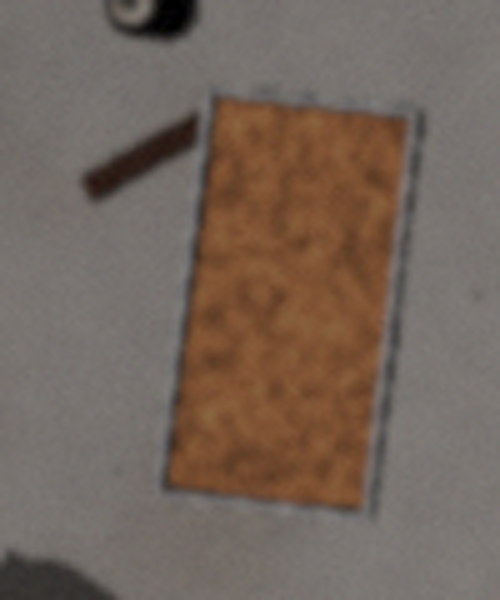

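Measurements match the given sizes:

| Item | Measured size | Centre | Yaw |
|---|---|---|---|
| Lid | 215x187 mm | (550, 17) | about 0.11 |
| Handle | 87x14 mm | about the same point | – |
| Cork | 181x90 mm | (480.6, 373.2) | length axis at 3.021 |

The target area for the lid is clear, so I'll grip the handle.

```bash
cat >> h.py <<'E'
def down(a): return [0,float(np.cos(a/2)),float(np.sin(a/2)),0]
def jaw(phi):
    "down orientation with jaws opening along world angle phi, choosing least wrist turn"
    s=read_state();q=s["tcp_rot"];a0=2*np.arctan2(q[2],q[1]);a=phi+np.pi/2
    return a+np.pi*np.round((a0-a)/np.pi)
E
python3 - <<'E'
from h import *
a=jaw(0.107);p=[550,16.8,140]
print(a,inverse_kinematics(p,down(a)))
move_pose(p,down(a))
print(move_straight([550,16.8,81],vel=120,guard=10))
grasp(60)
s=read_state();print(s["t"],s["tool_pos"],s["grip_width"],s["contact_force"])
c=capture("side");save(c,"grip.png",(180,60,400,310),2.3)
E
```

```text
1.6777963267948965 [-1.84657847e-01  4.83212795e-01  1.46561793e+00 -4.44089210e-16
  1.19276193e+00 -2.91657847e-01]
False
3.6083 [550.13784422  16.77632579  81.2956893 ] 0.15205451811693507 [-0.29229921  0.03474002  2.92824538]
```

View pics/grip.png

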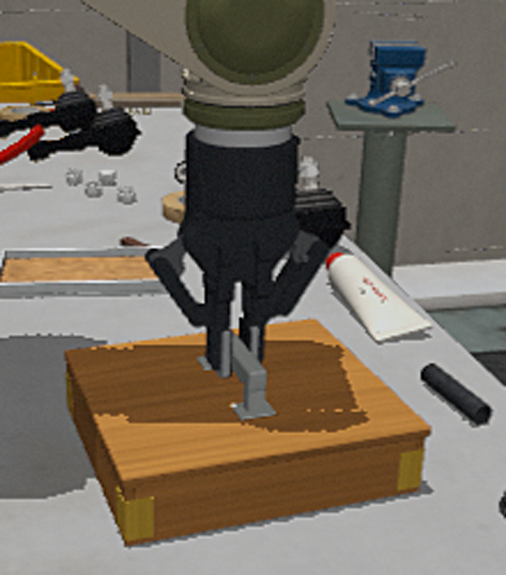

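The side view shows the pads on either side of the bar, with the fingertips just above the plate, at about (216–255, 370) in the crop. The grip width of 0.15 matches a 13–14 mm bar. Next I'll lift and place the lid.

```bash
python3 - <<'E'
from h import *
move_straight([550,16.8,110],vel=80)
print("load",read_state()["contact_force"])
move_straight([550,16.8,150],vel=150)
move_straight([480,-245,130],vel=250)
print(move_straight([480,-245,60],vel=150))
print("g",move_straight([480,-245,38],vel=40,guard=6))
s=read_state();print(s["tool_pos"],s["contact_force"],s["t"])
release()
move_straight([480,-245,200],vel=250)
s=read_state();print(s["t"],s["contact_force"])
c=capture("top");save(c,"open.png",(270,60,512,340),2);cv2.imwrite("pics/raw_open.png",c["color"][:,:,::-1])
c=capture("side");save(c,"open_s.png")
E
```

```text
load [-0.17557469  0.72081156 -2.2447721 ]
False
g True
[ 479.93488549 -244.97201832   41.30377187] [-1.13570133  0.07435185  6.0571465 ] 6.925
8.4083 [-0.14980754  0.09106176 -0.51430985]
```

View pics/open.png

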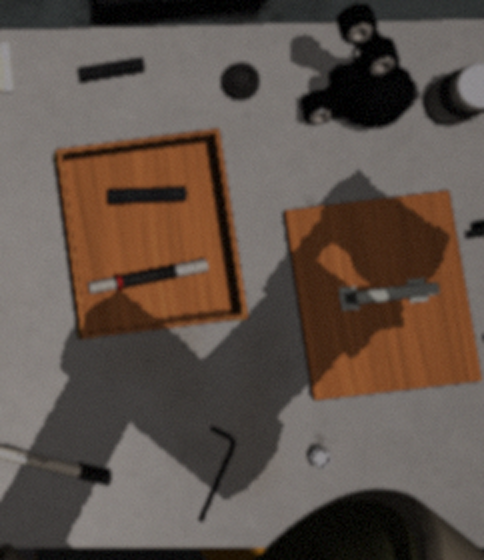

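View pics/open_s.png

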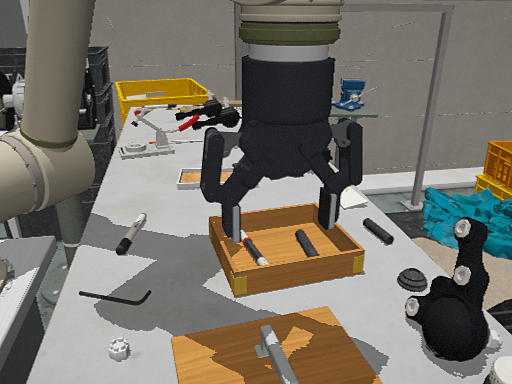

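The lid lies flat right of the case. The gauge is in the -x half with its ends at crop pixels (90,288) and (208,266), and the red ring is near its left end. The sleeve is at (147,195).

```bash
python3 - <<'E'
from h import *
c=capture("top");hsv=cv2.cvtColor(c["color"],cv2.COLOR_RGB2HSV)
nw=cv2.bitwise_not(cv2.inRange(hsv,(5,95,40),(25,255,255)))
g=cv2.morphologyEx(roi(nw,309,186,381,210),cv2.MORPH_CLOSE,np.ones((3,3),np.uint8))
r=rectw(c,g,13);print("gauge",r)
sl=roi(cv2.inRange(hsv,(0,0,0),(179,255,70)),318,148,372,168)
print("sleeve",rectw(c,sl,14))
def f(u,v,z): return ray(c,(270+u/2,60+v/2),z)[:2].round(1)
print("hand ends",f(90,288,13),f(208,266,13))
print("case rim corners",[f(*p,45) for p in((56,150),(219,131),(245,317),(80,336))])
cv2.imwrite("pics/gm.png",cv2.resize(g[140:240,290:400],None,fx=5,fy=5))
save(c,"gc.png",(290,140,400,240),6)
w=cv2.morphologyEx(roi(255-nw,405,150,512,265),cv2.MORPH_CLOSE,np.ones((25,25),np.uint8));print("lid",rectw(c,w,13))
E
```

```text
gauge (array([504.11044 ,  15.084502], dtype=float32), (np.float32(136.36014), np.float32(14.252498)), np.float32(1.7627963))
sleeve (array([597.2794  ,  14.002743], dtype=float32), (np.float32(86.793724), np.float32(16.802774)), np.float32(1.591443))
hand ends [490.8  79.7] [514.2 -53.6]
case rim corners [array([642.8, 117.8]), array([661., -62.]), array([455.8, -82.7]), array([436.9,  95.5])]
lid (array([ 481.52863, -256.26782], dtype=float32), (np.float32(216.95845), np.float32(212.33156)), np.float32(0.10368286))
```

View pics/gm.png

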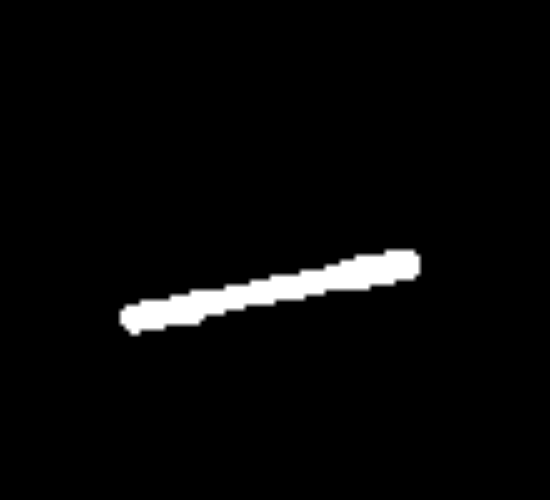

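View pics/gc.png

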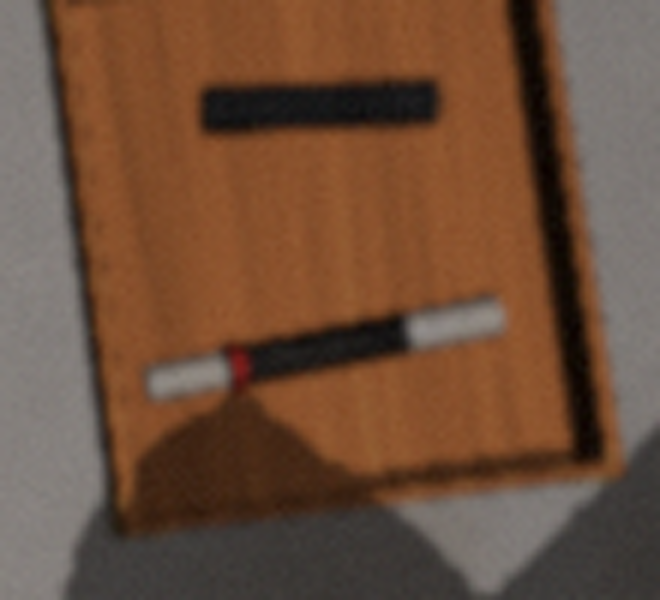

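```bash
python3 - <<'E'
from h import *
c=capture("side");d=np.array([np.cos(.107),np.sin(.107)])
for z in(183,196):
    print(z,[proj(c,[*(np.array([480,-245])+s*48*d),z]).round(1) for s in(-1,1)])
save(c,"tips.png",(190,110,370,260),4)
# shut-gripper case: lid grasp picture, pads 14 apart at TCP 81.3
for z in(64.3,77,51): print("shut",z,[proj(c,[*(np.array([550,16.8])+s*14*d),z]).round(1)*1 for s in(-1,1)], [((proj(c,[*(np.array([550,16.8])+s*14*d),z])-[180,60])*2.3).round() for s in(-1,1)])
E
```

```text
183 [array([232.5, 250.4]), array([326.3, 236. ])]
196 [array([232.3, 238.3]), array([327.2, 224.4])]
shut 64.3 [array([273. , 222.1]), array([288.8, 219.9])] [array([214., 373.]), array([250., 368.])]
shut 77 [array([273.2, 215.3]), array([289.1, 213.1])] [array([214., 357.]), array([251., 352.])]
shut 51 [array([272.8, 229.2]), array([288.5, 226.9])] [array([214., 389.]), array([250., 384.])]
```

View pics/tips.png

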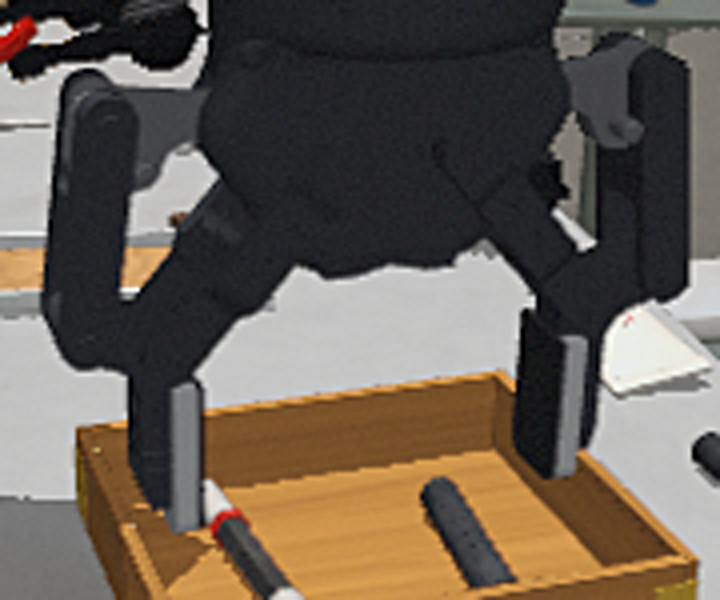

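The picture and the projection agree that tip_reach applies to the shut gripper: the shut tips match z=64, and the open tips sit about 10 mm farther back. Inside the case the near wall is about 54 mm from the gauge axis, while the open finger backs reach 57 mm. I'll shift the grasp 12 mm toward the case middle so closing centres the gauge.

```bash
python3 - <<'E'
from h import *
ph=1.757-np.pi/2;g=np.array([503.5,14.3])+12*np.array([np.cos(ph),np.sin(ph)])
a=jaw(ph);print(a,g)
move_pose([*g,140],down(a))
move_straight([*g,75],vel=200)
print("guard",move_straight([*g,27],vel=60,guard=8))
s=read_state();print(s["tool_pos"],s["contact_force"])
grasp(40)
s=read_state();print(s["grip_width"],s["tool_pos"],s["contact_force"])
move_straight([*g,60],vel=60);move_straight([*g,150],vel=200)
s=read_state();print(s["t"],s["grip_width"],s["contact_force"])
c=capture("side");save(c,"held.png",(170,60,420,310),2.3)
c=capture("top");save(c,"held_t.png",None,1.5)
E
```

```text
1.757 [515.29256953  16.52155441]
guard False
[515.48987247  16.50458981  27.24593647] [ 0.61833295  0.38192035 -0.3493956 ]
0.1528897885095415 [515.30042272  16.53060341  27.19862187] [-0.11740055 -0.09183466  2.1195731 ]
13.0333 0.15379094633428161 [-0.09739871  0.32894455 -1.36110715]
```

View pics/held.png

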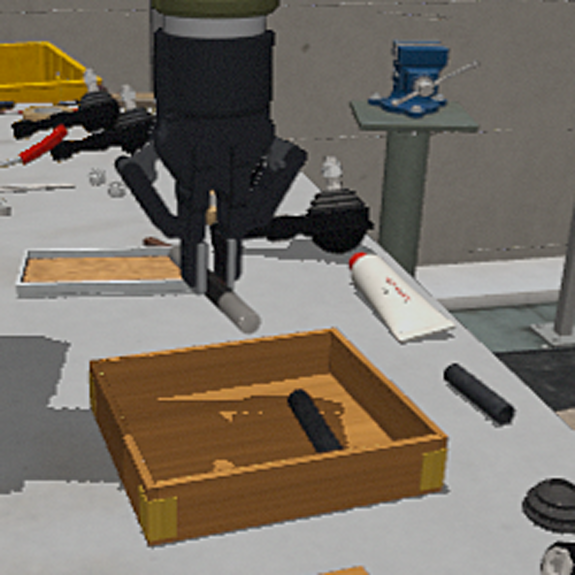

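View pics/held_t.png

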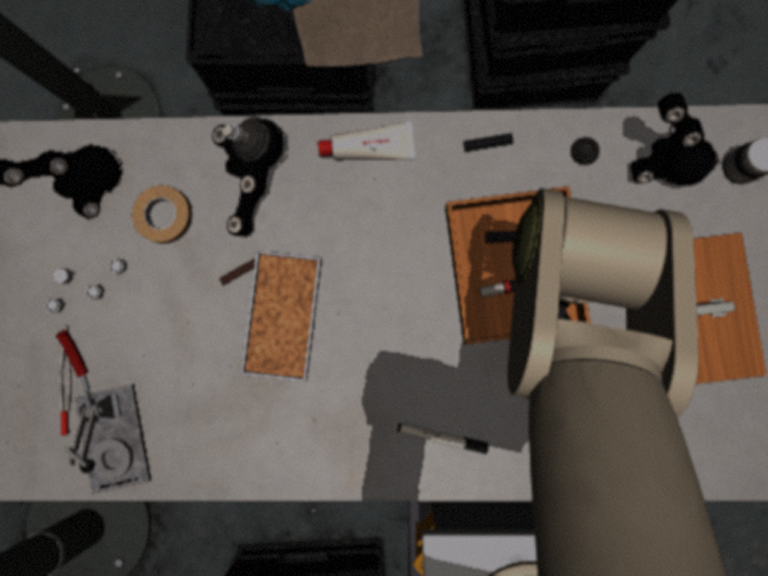

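The side view shows the gauge held mid-length with its near end at about (250,325). The sleeve is still on the case floor at (315,420), and grip width is 0.154. Next is the tray.

```bash
python3 - <<'E'
from h import *
ph=3.021-np.pi/2;g=np.array([480.6,373.2])
a=jaw(ph);q=inverse_kinematics([*g,110],down(a));print(a,q)
move_pose([*g,110],down(a))
c=capture("side");save(c,"pre.png",(150,60,300,220),4)
s=read_state();print(s["t"],s["tool_pos"],s["contact_force"])
print("guard",move_straight([*g,50],vel=150),move_straight([*g,29.2],vel=40,guard=3))
s=read_state();print(s["t"],s["tool_pos"],s["contact_force"])
c=capture("side");save(c,"pre2.png",(150,60,300,220),4)
E
```

```text
3.021 [ 4.65941761e-01  6.05853551e-01  1.32881723e+00 -4.44089210e-16
  1.20692187e+00 -9.84261913e-01]
14.5333 [481.34845147 372.08024764 110.1476334 ] [ 0.36593295  0.09833417 -1.51967073]
guard False True
15.6583 [480.1803857  373.00877414  28.17736357] [-1.2402751  -0.72777554  5.09793883]
```

View pics/pre2.png

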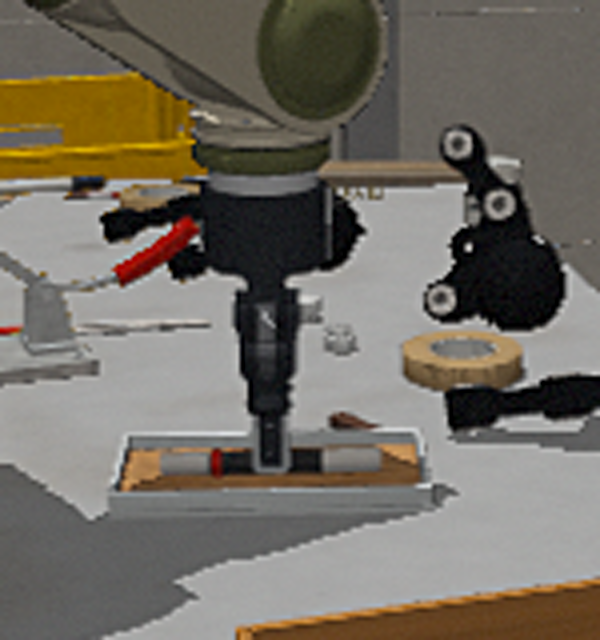

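The gauge (162–380, 460) lies inside the tray along its length, and contact shows it is on the cork. I'll raise it 1 mm so the opening fingers clear the walls, then release.

```bash
python3 - <<'E'
from h import *
g=[480.6,373.2]
move_straight([*g,29.2],vel=40)
release()
s=read_state();print("rel",s["contact_force"])
move_straight([*g,150],vel=150)
move_straight([330,230,250],vel=250)
pause(.3)
c=capture("top");save(c,"fin.png",None,1.5)
hsv=cv2.cvtColor(c["color"],cv2.COLOR_RGB2HSV)
save(c,"fin_t.png",(150,150,240,270),5)
print(read_state()["t"])
c=capture("side");save(c,"fin_s.png",None,1.5)
E
```

```text
rel [-0.33809922  0.40042585 -0.41888756]
19.0333
```

View pics/fin.png

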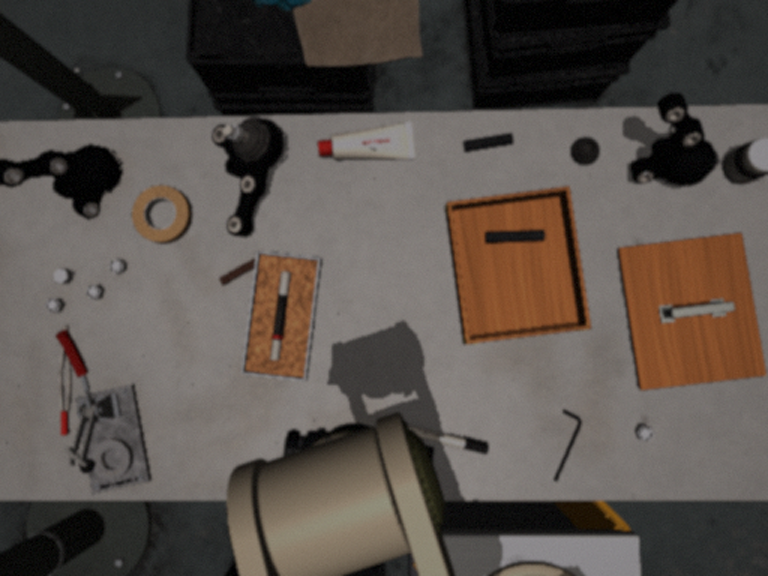

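View pics/fin_t.png

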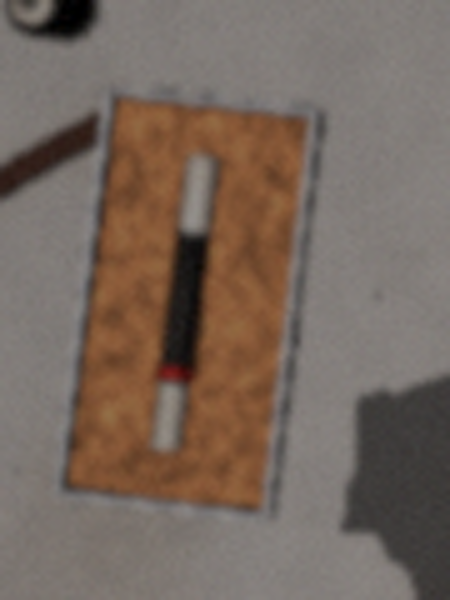

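View pics/fin_s.png

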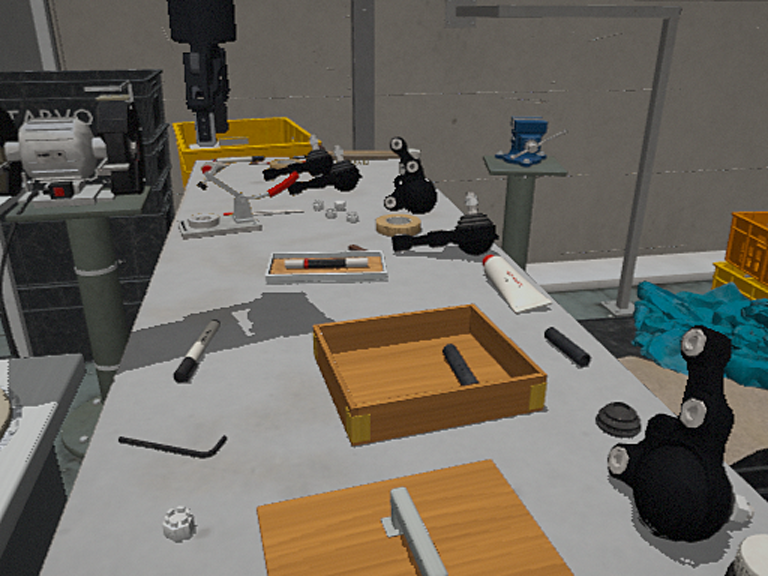

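The gauge's centre is at crop pixel (184,302) and the cork's at (189,303), so it is about 2 mm off centre and about 0.01 rad off the tray's axis. The sleeve is in the case and the lid lies flat with its handle up.

```bash
python3 -c "
from station import *
print(read_state()['contact_force']);print(hand_in())"
```

```text
[0.64563648 0.15617458 0.49426326]
the job is handed in; nothing more can be done
None
```

The job is done and handed in at about 19 s of the 56 s allowed. I lifted the lid off by its handle and laid it right way up on the clear table to the right of the case, near (480, -245). I then took the plug gauge out of the case and released it lengthwise in the tray.

**Last pictures:**
- **Gauge:** it lies on the cork about 2 mm from the tray's centre and about 0.01 rad off its axis.
- **Sleeve and lid:** the sleeve is still in the case. The lid lies flat with its handle up, clear of the case and everything else.
- **Robot:** the arm stood clear with the gripper open and under 1 N on the tool.

**Checks that failed or disagreed:**
- **Lid after placing:** my rectangle fit gave 217 x 212 mm instead of 216 x 186 mm. The mask was probably spoiled by clutter and shadow, so I judged the lid from the pictures and from the contact when it was set down.
- **Lid yaw:** the lid edges gave 0.113 rad and the handle 0.087 rad. I used 0.107, and the grip held.
- **Touchdown in the tray:** the gauge touched the cork at about the expected height. I raised it 1 mm before opening so the fingers would clear the tray walls.

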